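# Load a wooden sign blank into a spring board vice

### The arm

A 6-joint arm with a two-finger parallel gripper is mounted at the origin on a cart in front of the work surface, level with it; the furniture and walls round the work are solid. World frame = base frame: x ahead of the robot, y to its left, z up, the work surface at z = 0. Lengths are in mm, angles in degrees, forces in N, time in s.
With the tool pointing down it reaches from about 300 to 850 mm from the base axis. Payload 4.2 kg.
Tool frame: the origin (TCP) lies on the centre line of the jaws, within the pads' length; the fingertips stand 14 mm ahead of it and the grasp point (between the pads) lies 5 mm behind it (env.finger_overhang is the z of the fingertips in the tool frame, in mm); z points along the fingers, y is the line along which they close (so a half turn about z gives the same grasp; the last joint's range is limited). The gripper opens to 91 mm and grips with 3 to 60 N. Pads are 32 mm wide; open, the fingers measure 118 mm over their backs; the gripper's body (76 mm by 178 mm) begins 60 mm behind the grasp point.
Start: joints at [66.979, 18.312, 89.639, -0, 72.044, -1.146], TCP at [214.243, 533.612, 227.976] pointing down, gripper open.
Joint ranges: [-177.97, 177.97], [-48.28, 115.42], [12.27, 149.76], [-77.06, 257.06], [2.81, 150.46], [-146.56, 146.56]. Speed limits (degrees/s): [147.25, 147.25, 180, 180, 180, 180].

### API

Orientations are given as [roll, pitch, yaw] about the fixed x, y, z axes, in that order (R = Rz(yaw) Ry(pitch) Rx(roll)).
In Python, from workcell import sensors, viewer, env gives the robot as it stands. The module is installed in compiled form; this text tells all that it offers.
- The arm moves only by the tool step_arm, never from a script. Its argument "plan" is one flat list of numbers, 6 for each row, row after row: the shift along the tool's x, y, z in cm, then the turn, a rotation vector about the tool's x, y, z in rad. In form: [x, y, z, wx, wy, wz, x, y, z, wx, wy, wz, ...]. A call has 1 to 5 rows; each row shifts and turns the commanded pose from where the row before left it, along the tool's axes as they then stand; what a row does not reach is not made up. A row lasts 1/12 s, in which the tool goes at most 41.7 mm and 7.16 degrees, less where a joint would pass 70% of its speed; a pose out of reach is approached as far as the arm can. A call is refused whole if a number of a shift passes 4.17 or a number of a turn 0.125, either way. A call with a gripper value outside its range is refused whole. "hand" is the finger opening in cm, from 0 to 9.12, set as the call begins (left out, the last holds). The fingers move at their own pace and stop on an object; "newtons" is the grip in N (left out, the last holds). Time passes only in rows, so rows that do not move let the fingers close. It gives the time, the measured TCP pose, the force, the opening and the grip force at its end, in the units of the state.
- sensors.state(): the state, without advancing time (a new reading comes with each control period).
- viewer.grab_frame(name): name is "scene" or "top" or "wrist"; returns a dict with "img" (420x560x3 uint8, red, green, blue), "fx", "fy", "cx", "cy" (pixels), "k1" (the pictures are not rectified: a ray, as slopes to the right and down, at radius r is drawn at 1 + k1 r^2 times it, then the intrinsics apply), "position" and "attitude" of the camera in the world. Camera axes: x right, y down, z forward; pixel columns grow to the right and rows downward; lengths in mm; the calibration is good to about 2 mm. A picture is of the moment at which its call begins. There is no depth.
- env.job_done(): hands the job in; it is judged then, once.
Trained networks look in a picture, given as the dict that the camera call returned (one of the last four; its "shot" number tells which), for a name from the list of things; names that differ only in an ending like _2 or _b are one class to them, and where a whole thing is asked for, a point or a joint stands for the part that bears it (a point fixed in the world has none). Each returns a list of dicts, best first, with "score" (0 to 1); they miss things now and then, are a little off and sometimes report something else, mostly with a low value. They report only what shows in the picture. A call takes as long as a camera call.
- viewer.boxes_of(name, picture): "location" ([column, row] in pixels, amid what is visible of it).
- viewer.pinpoint(name, picture): "location" ([column, row] in pixels: a listed point, or the origin of a listed thing).
The state is a dict: "time_s": time; "qpos": joint angles; "qvel": joint speeds; "effort": joint torques, N m; "ee_pos": TCP position; "ee_rot": TCP orientation; "force": force on the tool from outside, world axes, zero at the start; "torque": the same for the moment, N m; "gripper_width": finger opening in mm; "gripper_force": force on a finger pad.
Only numpy, scipy, OpenCV 4.12 (cv2) and the standard library are available. Lean on these libraries where they do the work, as an engineer would, in place of code of your own. Each camera call takes 0.05 s, during which the arm holds its last target. There are 200 camera calls.

### The job

Load the wooden sign blank that lies on the pale wax bar into the spring board vice, ready for painting: put one short end into the groove of the far jaw with the other end raised, push that jaw gently back until you feel it meet its end stop, then lower the raised end past the near jaw's lip and let go so that the two springs centre the blank. It must end lying level in both grooves, square in the vice and about in the middle of the jaws' width. Never force the blank against the vice, do not lean on the vice, and leave the other things on the bench where they are.

Things in the scene. Friction and masses are not known exactly. Their poses are not given: they have to be found in the camera images.
- board: Flat rectangular wooden sign blank, 120 mm long (x) x 60 mm wide (y) x 10 mm thick (z), about 70 g, a dark dot 8 mm across near each short end; ends alike. Origin at the centre of its underside. Starts lying flat on a pale wax bar (52 x 92 x 26 mm, fast to the bench) in front of the heap of yellow chips, right of the hinged wooden box, whose half-open lid reaches 0.25 m high.
- vice: Spring board vice fixed to the bench: dark steel rail on four feet and, locked on it, a grey carriage with two aluminium jaws facing each other. Origin on the bench under the rail; x runs along the rail from near to far jaw, y across, z up. The carriage is locked up to 10 mm either side of the origin along x; this is NOT in any measured pose: feel or see it. Over 20 N on the blank is too much.
- vice_seat (a point): Point of the rail frame 45 mm above the vice origin: blank's seated underside centre, but for the carriage offset. From the carriage middle: each jaw 66 mm wide (y), 20 mm thick block, top at height 63; groove floor at x = +56 (far) / -56 mm (near) when relaxed; ledge below it, top at height 45, standing 12 mm inward of that floor; lip above, height 59 to 63, standing 6 mm inward.
- vice_far (a point): Middle of the rail's top edge at its far end, x = +118 mm, height 24 mm. The far jaw gives way 18 mm toward here against a spring: 1 N at first, +0.35 N per mm, 7.4 N at full travel, then a stiff rubber stop (about 8 N/mm). It must be pushed back at least 14 mm (level blank) before the blank's near end clears the near jaw's lip.
- vice_near (a point): Middle of the rail's top edge at its near end, x = -108 mm, height 24 mm. The near jaw has the same spring but gives way only 8 mm. Seated, both springs are pressed in 4 mm. A blank tilted about 18 degrees passes over the near jaw and still enters the far groove. Fingertips have room beside and a little below the blank: the carriage plate between the jaws is 50 mm wide, its top at height 30 mm.
- spool: Spool of white wick, 60 mm across, 52 mm high, standing between the robot and the hinged box; origin at the centre of its underside. Bystander.
- candle_tin: Round white candle tin with a dark lid top, 67 mm across, 46 mm high; origin at the centre of its underside. Bystander, on the bench between the box and the heap of chips.
- brush: Flat paint brush with a red handle, 233 mm long, lying on the bench to the left of the vice. Bystander.
- sander: Sanding block, 60 x 100 x 28 mm, on the bench beyond the vice to the left; origin at the centre of its underside. Bystander.

How it is judged:
By the outcome, as a careful person would: the job done as asked, in the order asked, and still so for the second after the job is handed in, with the robot touching nothing.
It also fails if it takes over 64 s, if anything falls off the work surface, if the arm or the gripper's body presses on something with over 40 N, if the wrist force passes 120 N, or if a joint passes its speed limit or range.

## Working session

There is one attempt and no reset: what is moved stays moved. The work goes in short steps, Python scripts to look and compute and a tool call to move; the robot and the scene stay as the last step left them, time stands still between calls to the robot, and variables do not carry over. Pictures are saved under pics/ and viewed, at most 10 in all, crops included, and the job is handed in when it is done.

Besides the shell and the picture viewer there is one more tool, called after "Call:" by a JSON object that holds its "name" and its "arguments", one argument or row to a line. step_arm: Moves the arm, as the interface text tells. Its arguments: {"type":"object","properties":{"plan":{"type":"array","items":{"type":"number"}},"hand":{"type":"number"},"newtons":{"type":"number"}},"required":["plan"]}

```bash
mkdir -p pics; ls
cat > h.py <<'E'
import numpy as np, cv2
from scipy.spatial.transform import Rotation as R
from workcell import sensors, viewer, env
def rotm(a):
    a=np.array(a,float)
    return a if a.shape==(3,3) else R.from_euler('xyz',a,degrees=True).as_matrix()
def ray(p,uv):
    k=np.array([[p['fx'],0,p['cx']],[0,p['fy'],p['cy']],[0,0,1.]])
    n=cv2.undistortPoints(np.array([[uv]],float),k,np.array([p['k1'],0,0,0.]))[0,0]
    return np.array(p['position'],float), rotm(p['attitude'])@np.array([n[0],n[1],1])
def onz(p,uv,z):
    o,d=ray(p,uv); return o+d*(z-o[2])/d[2]
def proj(p,X):
    c=rotm(p['attitude']).T@(np.array(X,float)-np.array(p['position']))
    n=c[:2]/c[2]; n=n*(1+p['k1']*(n@n)); return np.array([p['fx']*n[0]+p['cx'],p['fy']*n[1]+p['cy']])
def save(p,n): cv2.imwrite('pics/'+n+'.png',p['img'][:,:,::-1])
E
python3 - <<'E'
from h import *
s=sensors.state(); print(s)
Z=dict(board=26,vice=0,vice_seat=45,vice_far=24,vice_near=24,spool=0,candle_tin=0,brush=0,sander=0)
ims=[]
for c in('scene','top'):
    p=viewer.grab_frame(c); save(p,c); print(c,p['position'],p['attitude'],p['fx'],p['k1'])
    for n,z in Z.items():
        for d in viewer.pinpoint(n,p)[:2]: print(n,np.round(d['location']),round(d['score'],2),np.round(onz(p,d['location'],z)))
E
```

```text
pics
{'time_s': 0.0, 'qpos': array([ 6.69793527e+01,  1.83514454e+01,  8.97059656e+01, -2.98510985e-03,
        7.20429681e+01, -1.14567364e+00]), 'qvel': array([-0.05638785, -0.02367176,  0.0264177 , -0.13513419, -0.04062311,
       -0.06903688]), 'effort': array([ 4.29404081e-04, -4.12458658e+01, -2.31977355e+01,  7.28148501e-02,
        4.57077404e-02, -1.14919139e-04]), 'ee_pos': array([214.06151976, 533.15877096, 227.125199  ]), 'ee_rot': array([-1.79899584e+02,  8.30490191e-04,  1.58125950e+02]), 'force': array([ 0.54956511, -0.47940438, -0.91452889]), 'torque': array([ 0.00727021, -0.02149201, -0.01472762]), 'gripper_force': 0.0, 'gripper_width': 91.03478051717576}
scene [ 276.68033063  816.23579584 1122.19113903] [-1.46286126e+02  3.92800575e-02 -1.60286562e+02] 418.78507321300754 -0.11191809190244313
board [338. 149.] 0.9 [ 399. -153.   26.]
vice [269. 264.] 0.8 [477. 324.   0.]
vice_seat [267. 258.] 0.56 [480. 327.  45.]
vice_far [226. 254.] 0.92 [604. 347.  24.]
vice_far [270. 148.] 0.17 [621. -80.  24.]
vice_near [305. 270.] 0.83 [371. 317.  24.]
vice_near [271. 258.] 0.6 [473. 314.  24.]
spool [320. 218.] 0.82 [382. 121.   0.]
spool [228. 252.] 0.63 [608. 326.   0.]
candle_tin [272. 149.] 0.54 [623. -96.   0.]
brush [241. 314.] 0.74 [497. 491.   0.]
sander [191. 290.] 0.91 [658. 476.   0.]
top [ 359.43049511  137.90304551 1387.46250089] [-173.93023411   -0.53968247  -91.08997708] 467.1859292408856 -0.06744928180193174
board [370. 245.] 0.93 [ 394. -149.   26.]
vice [210. 219.] 0.76 [481. 322.   0.]
vice_seat [206. 222.] 0.83 [468. 326.  45.]
vice_far [204. 181.] 0.85 [592. 337.  24.]
vice_near [213. 256.] 0.95 [370. 310.  24.]
spool [280. 255.] 0.64 [371. 116.   0.]
candle_tin [347. 166.] 0.72 [634. -92.   0.]
brush [149. 208.] 0.96 [516. 505.   0.]
brush [205. 218.] 0.49 [482. 336.   0.]
sander [163. 160.] 0.95 [662. 464.   0.]
```

View pics/scene.png

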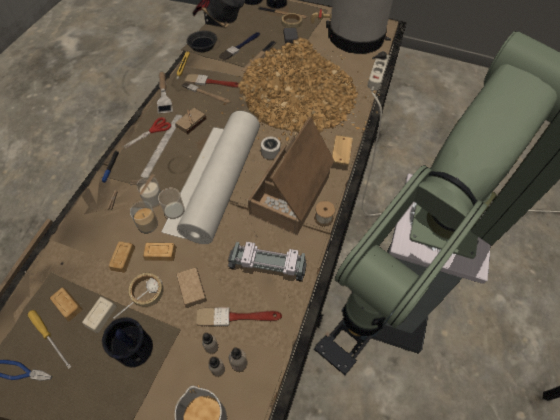

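View pics/top.png

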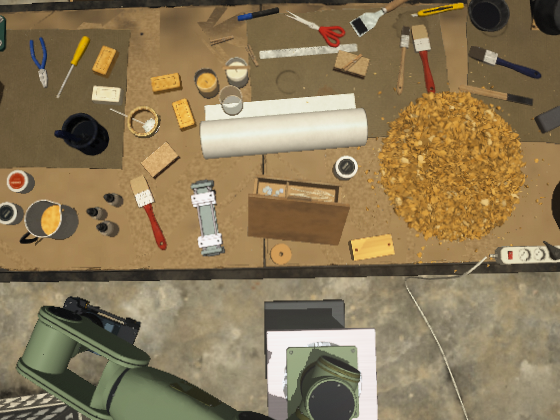

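The scene view shows the board on the wax bar at about (341,149) with its long side along world y. The vice is at about (268,260) and the box lid stands between the two. In the top view the board is at (372,246) and the vice runs from (204,181) to (213,256). These match the networks' reports. Next I plan a high look at the vice.

```bash
cat >> h.py <<'E'
def plan(pos,rpy,n,start=None):
    """rows from measured (or given) pose to target, printed rounded"""
    s=sensors.state()
    p,r=(np.array(s['ee_pos']),R.from_euler('xyz',s['ee_rot'],degrees=True)) if start is None else (np.array(start[0],float),R.from_euler('xyz',start[1],degrees=True))
    t=R.from_euler('xyz',rpy,degrees=True); dp=(np.array(pos,float)-p)/n; w=(r.inv()*t).as_rotvec()/n
    out=[]
    for i in range(n):
        out+=list(np.round(r.inv().apply(dp)/10,2))+list(np.round(w,4)); r=r*R.from_rotvec(w)
    print('max',np.abs(dp/10).max(),np.linalg.norm(dp)/10,'turn',np.degrees(np.linalg.norm(w)))
    for i in range(0,len(out),30): print([float(x) for x in out[i:i+30]])
E
python3 - <<'E'
from h import *
plan([400,320,350],[180,0,187],10)
p=viewer.grab_frame('wrist');s=sensors.state()
T=rotm(s['ee_rot']);print(T.T@(np.array(p['position'])-s['ee_pos']),T.T@rotm(p['attitude']),p['fx'],p['k1'])
E
```

```text
max 2.1361730912913504 3.0826875149747766 turn 2.8873427290937594
[-2.52, -1.29, -1.22, 0.0, -0.0, -0.0504, -2.45, -1.42, -1.22, 0.0, -0.0, -0.0504, -2.38, -1.54, -1.22, 0.0, -0.0, -0.0504, -2.3, -1.65, -1.22, 0.0, -0.0, -0.0504, -2.21, -1.77, -1.22, 0.0, -0.0, -0.0504]
[-2.12, -1.88, -1.22, 0.0, -0.0, -0.0504, -2.02, -1.98, -1.22, 0.0, -0.0, -0.0504, -1.92, -2.08, -1.22, 0.0, -0.0, -0.0504, -1.81, -2.18, -1.22, 0.0, -0.0, -0.0504, -1.7, -2.26, -1.22, 0.0, -0.0, -0.0504]
[ 7.15576547e+01 -1.48072090e-01 -1.56537868e+02] [[ 1.03600392e-03 -9.67073404e-01 -2.54495496e-01]
 [ 9.99999039e-01  7.67464654e-04  1.15447337e-03]
 [-9.21144194e-04 -2.54496447e-01  9.67073270e-01]] 340.64888799629205 0.009021901127962412
```

Call:
{"name": "step_arm", "arguments": {
  "plan": [-2.52,-1.29,-1.22,0,0,-0.05,-2.45,-1.42,-1.22,0,0,-0.05,-2.38,-1.54,-1.22,0,0,-0.05,-2.3,-1.65,-1.22,0,0,-0.05,-2.21,-1.77,-1.22,0,0,-0.05]
}}

```text
time_s: 1.47
ee_pos: [307.7, 425.6, 289.6]
ee_rot: [180.0, 0.0, 172.6]
force: [0.5, 0.2, -0.4]
gripper_width: 91.2
gripper_force: 0.0
```

Call:
{"name": "step_arm", "arguments": {
  "plan": [-2.12,-1.88,-1.22,0,0,-0.05,-2.02,-1.98,-1.22,0,0,-0.05,-1.92,-2.08,-1.22,0,0,-0.05,-1.81,-2.18,-1.22,0,0,-0.05,-1.7,-2.26,-1.22,0,0,-0.05]
}}

```text
time_s: 1.88
ee_pos: [400.3, 318.4, 350.7]
ee_rot: [180.0, 0.0, -173.1]
force: [0.5, -0.0, -0.7]
gripper_width: 91.2
gripper_force: 0.0
```

Run:
```python
from h import *
s=sensors.state();print(s['ee_pos'],s['ee_rot'],s['time_s'],s['force'])
p=viewer.grab_frame('wrist');save(p,'w1')
for n,z in dict(vice=0,vice_seat=45,vice_far=24,vice_near=24).items():
    for d in viewer.pinpoint(n,p)[:2]: print(n,np.round(d['location'],1),round(d['score'],2),np.round(onz(p,d['location'],z),1))
```

```text
[400.30555163 318.38087051 350.74964625] [ 1.79985807e+02  2.26465979e-02 -1.73081968e+02] 1.8833 [ 0.52208129 -0.01507701 -0.73895694]
vice [274.9 212.7] 0.61 [479.2 327.1   0. ]
vice_seat [270.8 224.6] 0.93 [484.2 321.9  45. ]
vice_near [272.5 143.6] 0.72 [372.1 310.7  24. ]
```

View pics/w1.png

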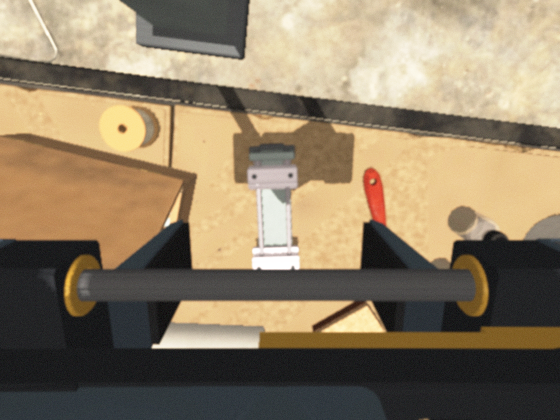

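The wrist view shows the near jaw at about (273,175), the rail's near end at about (272,144) and the far jaw at about (276,260), half hidden by the gripper. I'll back off 100 mm to see both jaws.

Call:
{"name": "step_arm", "arguments": {
  "plan": [3.3,0,0,0,0,0,3.3,0,0,0,0,0,3.3,0,0,0,0,0,0,0,0,0,0,0]
}}

```text
time_s: 2.47
ee_pos: [295.7, 307.3, 349.8]
ee_rot: [-180.0, -0.2, -173.0]
force: [-0.3, -1.0, -0.4]
gripper_width: 91.2
gripper_force: 0.0
```

Run:
```python
from h import *
p=viewer.grab_frame('wrist');np.save('w2.npy',p,allow_pickle=True)
for n,z in dict(vice=0,vice_seat=45,vice_far=24,vice_near=24).items():
    for d in viewer.pinpoint(n,p)[:2]: print(n,np.round(d['location'],1),round(d['score'],2),np.round(onz(p,d['location'],z),1))
    
u,v=viewer.pinpoint('vice_seat',p)[0]['location'];u,v=int(u),int(v)
x0,y0=u-65,max(v-85,0);print(x0,y0)
cv2.imwrite('pics/w2c.png',cv2.resize(p['img'][y0:y0+150,x0:x0+130,::-1],None,fx=4,fy=4,interpolation=cv2.INTER_CUBIC))
```

```text
vice [274.6 275.7] 0.93 [478.7 328.4   0. ]
vice_seat [272.9 292.6] 0.85 [484.1 326.6  45. ]
vice_seat [273.2 214.7] 0.3 [362.8 312.3  45. ]
vice_near [272.1 216.8] 0.83 [372.5 311.7  24. ]
207 207
```

View pics/w2c.png

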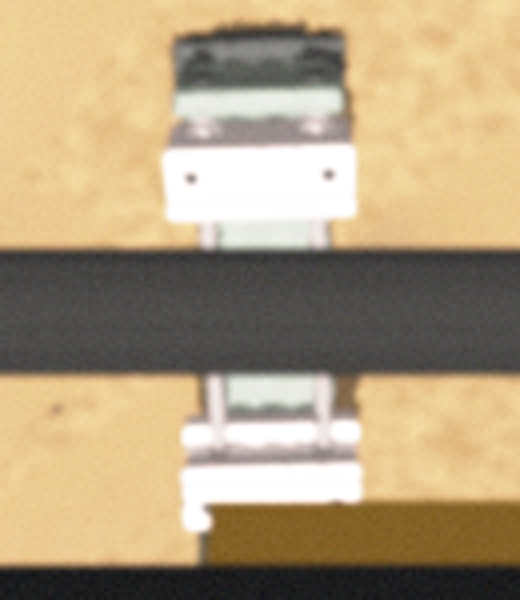

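The crop shows the near jaw top with its outer edge at row 147 and lip edge at row 218 (columns 163 to 356). The far jaw's ledge edge is at row 421 and its lip edge at row 461 (columns 184 to 360).

Run:
```python
from h import *
p=np.load('w2.npy',allow_pickle=True).item()
f=lambda c,r,z: np.round(onz(p,[207+c/4-.4,207+r/4-.4],z),1)
for a in [('near out L',163,148,63),('near out R',356,148,63),('near lip L',166,219,63),('near lip R',357,216,63),('far ledge L',184,422,45),('far ledge R',360,420,45),('far lip L',184,462,63),('far lip R',360,460,63),('rail near L',175,38,24),('rail near R',344,38,24)]: print(a[0],f(*a[1:]))
t=viewer.grab_frame('top')
for n,z in dict(vice_far=24,vice_near=24,board=26).items():
    d=viewer.pinpoint(n,t)[0]; print(n,np.round(onz(t,d['location'],z),1))
# board outline from top: crop
u=t['img'][215:280,330:415,::-1]; cv2.imwrite('pics/b.png',cv2.resize(u,None,fx=8,fy=8,interpolation=cv2.INTER_CUBIC))
plan([365,-150,350],[180,0,-97],14)
```

```text
near out L [403.4 281.2  63. ]
near out R [395.2 347.7  63. ]
near lip L [429.8 285.   63. ]
near lip R [420.5 351.6  63. ]
far ledge L [520.6 299.9  45. ]
far ledge R [511.6 366.4  45. ]
far lip L [525.7 301.6  63. ]
far lip R [516.9 366.1  63. ]
rail near L [375.4 279.6  24. ]
rail near R [367.7 341.7  24. ]
vice_far [595.4 336.7  24. ]
vice_near [382.  327.7  24. ]
board [ 384.  -142.8   26. ]
max 3.2717402963574123 3.3026671751797445 turn 5.447562362445318
[-0.06, -3.3, -0.0, 0.0, -0.0, -0.0951, 0.25, -3.29, -0.0, 0.0, -0.0, -0.0951, 0.56, -3.25, -0.0, 0.0, -0.0, -0.0951, 0.87, -3.19, -0.0, 0.0, -0.0, -0.0951, 1.17, -3.09, -0.0, 0.0, -0.0, -0.0951]
[1.45, -2.97, -0.0, 0.0, -0.0, -0.0951, 1.73, -2.81, -0.0, 0.0, -0.0, -0.0951, 1.99, -2.64, -0.0, 0.0, -0.0, -0.0951, 2.23, -2.44, -0.0, 0.0, -0.0, -0.0951, 2.45, -2.21, -0.0, 0.0, -0.0, -0.0951]
[2.65, -1.97, -0.0, 0.0, -0.0, -0.0951, 2.83, -1.71, -0.0, 0.0, -0.0, -0.0951, 2.97, -1.43, -0.0, 0.0, -0.0, -0.0951, 3.1, -1.15, -0.0, 0.0, -0.0, -0.0951]
```

Run:
```python
from h import *
plan([380,-75,350],[180,0,101],15)
```

```text
max 2.5536242766002513 2.6062014545013805 turn 5.715609314661285
[-0.22, -2.6, -0.0, -0.0, -0.0, 0.0998, -0.48, -2.56, -0.0, -0.0, -0.0, 0.0998, -0.73, -2.5, -0.0, -0.0, -0.0, 0.0998, -0.97, -2.42, -0.0, -0.0, -0.0, 0.0998, -1.21, -2.31, -0.0, -0.0, -0.0, 0.0998]
[-1.43, -2.18, -0.0, -0.0, -0.0, 0.0998, -1.64, -2.02, -0.0, -0.0, -0.0, 0.0998, -1.84, -1.85, -0.0, -0.0, -0.0, 0.0998, -2.01, -1.66, -0.0, -0.0, -0.0, 0.0998, -2.17, -1.45, -0.0, -0.0, -0.0, 0.0998]
[-2.3, -1.23, -0.0, -0.0, -0.0, 0.0998, -2.41, -0.99, -0.0, -0.0, -0.0, 0.0998, -2.5, -0.75, -0.0, -0.0, -0.0, 0.0998, -2.56, -0.49, -0.0, -0.0, -0.0, 0.0998, -2.6, -0.24, -0.0, -0.0, -0.0, 0.0998]
```

Call:
{"name": "step_arm", "arguments": {
  "plan": [-0.22,-2.6,0,0,0,0.1,-0.48,-2.56,0,0,0,0.1,-0.73,-2.5,0,0,0,0.1,-0.97,-2.42,0,0,0,0.1,-1.21,-2.31,0,0,0,0.1]
}}

```text
time_s: 3.38
ee_pos: [327.7, 179.1, 349.9]
ee_rot: [-180.0, 0.0, 157.8]
force: [-0.3, -0.4, -0.4]
gripper_width: 91.3
gripper_force: 0.0
```

Call:
{"name": "step_arm", "arguments": {
  "plan": [-1.43,-2.18,0,0,0,0.1,-1.64,-2.02,0,0,0,0.1,-1.84,-1.85,0,0,0,0.1,-2.01,-1.66,0,0,0,0.1,-2.17,-1.45,0,0,0,0.1]
}}

```text
time_s: 3.8
ee_pos: [353.6, 51.0, 350.0]
ee_rot: [180.0, 0.0, 129.2]
force: [0.9, -0.4, 0.3]
gripper_width: 91.0
gripper_force: 0.0
```

Call:
{"name": "step_arm", "arguments": {
  "plan": [-2.3,-1.23,0,0,0,0.1,-2.41,-0.99,0,0,0,0.1,-2.5,-0.75,0,0,0,0.1,-2.56,-0.49,0,0,0,0.1,-2.6,-0.24,0,0,0,0.1]
}}

```text
time_s: 4.22
ee_pos: [379.2, -77.0, 349.9]
ee_rot: [180.0, -0.0, 100.5]
force: [1.4, -0.3, -0.5]
gripper_width: 91.3
gripper_force: 0.0
```

Run:
```python
from h import *
p=viewer.grab_frame('wrist');save(p,'w3');np.save('w3.npy',p,allow_pickle=True)
for d in viewer.pinpoint('board',p)[:2]: print(np.round(d['location'],1),round(d['score'],2),np.round(onz(p,d['location'],26),1))
```

```text
[274.  215.6] 0.86 [ 390.5 -151.6   26. ]
```

View pics/w3.png

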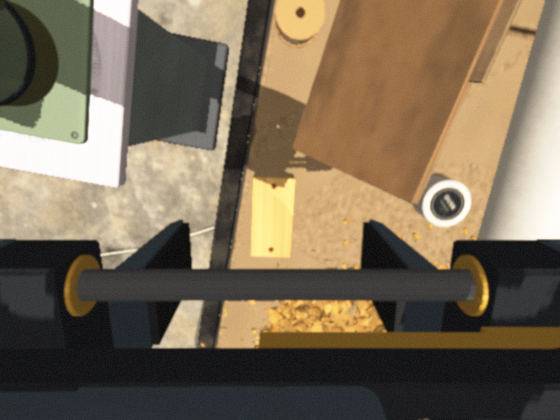

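The wrist view shows the board from (251,178) to (295,257), with its dots at (273,186) and (271,249). The lid's end corners are at (297,150) and (415,200). I'll segment the board outline and triangulate the lid corners for clearance.

Run:
```python
from h import *
p=np.load('w3.npy',allow_pickle=True).item()
t=viewer.grab_frame('top')
def tri(a,ua,b,ub):
    o1,d1=ray(a,ua);o2,d2=ray(b,ub); A=np.stack([d1,-d2],1); s=np.linalg.lstsq(A,o2-o1,rcond=None)[0]
    P,Q=o1+s[0]*d1,o2+s[1]*d2; return np.round((P+Q)/2),round(np.linalg.norm(P-Q),1)
print('lid robot-side',tri(p,[297,150],t,[347,243]),'far side',tri(p,[415,200],t,[350,204]))
hsv=cv2.cvtColor(p['img'],cv2.COLOR_RGB2HSV)
h0=hsv[200:245,257:290].reshape(-1,3); m=np.median(h0,0);print(m, hsv[215,310])
mask=((np.abs(hsv[...,0].astype(int)-m[0])<6)&(np.abs(hsv[...,1].astype(int)-m[1])<45)&(np.abs(hsv[...,2].astype(int)-m[2])<25)).astype(np.uint8)
mask[:165]=0;mask[266:]=0;mask[:,:240]=0;mask[:,310:]=0
mask=cv2.morphologyEx(mask,cv2.MORPH_OPEN,np.ones((3,3),np.uint8))
c=max(cv2.findContours(mask,0,2)[0],key=cv2.contourArea)
r=cv2.minAreaRect(c);print(r)
W=np.array([onz(p,x,36)[:2] for x in cv2.boxPoints(r)]);print(W.round(1),W.mean(0),[np.linalg.norm(W[i]-W[(i+1)%4]) for i in range(4)])
for i in range(4):
    e=W[(i+1)%4]-W[i];print(np.degrees(np.arctan2(e[1],e[0])))
d1,d2=[onz(p,x,36)[:2] for x in ([273.5,186],[271,249])];print('dots',d1,d2,(d1+d2)/2,np.degrees(np.arctan2(*(d1-d2)[::-1])))
```

```text
lid robot-side (array([386., -27., 338.]), np.float64(14.2)) far side (array([491., -56., 236.]), np.float64(4.0))
[ 25. 110. 253.] [ 17 107 209]
((272.47723388671875, 217.68260192871094), (42.776248931884766, 78.75626373291016), 1.9091525077819824)
[[ 366.1 -217.5]
 [ 350.2  -99.4]
 [ 409.5  -90.4]
 [ 429.2 -208.1]] [ 388.71244801 -153.83292919] [np.float64(119.17950722248558), np.float64(59.98131937154035), np.float64(119.31538078065701), np.float64(63.77165713240888)]
97.67760721985216
8.617376414604793
-80.50118006892365
-171.50641742158908
dots [ 381.38847624 -105.76811332] [ 395.04602937 -200.18744725] [ 388.21725281 -152.97778028] 98.2306247044297
```

Run:
```python
from h import *
plan([388.7,-153.4,110],[180,0,98.4],7)
plan([388.7,-153.4,33],[180,0,98.4],3,([388.7,-153.4,110],[180,0,98.4]))
```

```text
max 3.423408788224864 3.5969603658989535 turn 0.3217084091395348
[-1.1, -0.07, 3.42, -0.0001, -0.0001, 0.0056, -1.1, -0.06, 3.42, -0.0001, -0.0001, 0.0056, -1.1, -0.06, 3.42, -0.0001, -0.0001, 0.0056, -1.1, -0.05, 3.42, -0.0001, -0.0001, 0.0056, -1.1, -0.04, 3.42, -0.0001, -0.0001, 0.0056]
[-1.1, -0.04, 3.42, -0.0001, -0.0001, 0.0056, -1.1, -0.03, 3.42, -0.0001, -0.0001, 0.0056]
max 2.566666666666667 2.566666666666667 turn 0.0
[0.0, -0.0, 2.57, 0.0, 0.0, 0.0, 0.0, -0.0, 2.57, 0.0, 0.0, 0.0, 0.0, -0.0, 2.57, 0.0, 0.0, 0.0]
```

Call:
{"name": "step_arm", "arguments": {
  "plan": [-1.1,-0.07,3.42,0,0,0.0056,-1.1,-0.06,3.42,0,0,0.0056,-1.1,-0.06,3.42,0,0,0.0056,-1.1,-0.05,3.42,0,0,0.0056,-1.1,-0.04,3.42,0,0,0.0056]
}}

```text
time_s: 4.78
ee_pos: [385.9, -129.5, 177.7]
ee_rot: [179.9, -0.0, 99.3]
force: [0.5, 0.3, -0.7]
gripper_width: 91.3
gripper_force: 0.0
```

Call:
{"name": "step_arm", "arguments": {
  "plan": [-1.1,-0.04,3.42,0,0,0.0056,-1.1,-0.03,3.42,0,0,0.0056,0,0,0,0,0,0]
}}

```text
time_s: 5.03
ee_pos: [385.3, -150.5, 105.7]
ee_rot: [-179.4, -0.4, 98.6]
force: [-0.3, 0.0, -0.3]
gripper_width: 91.3
gripper_force: 0.0
```

Run:
```python
from h import *
p=viewer.grab_frame('wrist');save(p,'w4')
for d in viewer.pinpoint('board',p)[:2]: print(np.round(d['location'],1),round(d['score'],2),np.round(onz(p,d['location'],26),1))
s=sensors.state();print(s['ee_pos'],s['ee_rot'],s['force'])
c=[388.7,-153.4,36];a=np.radians(98.4);u=np.array([np.cos(a),np.sin(a),0]);v=np.array([-u[1],u[0],0])
im=p['img'][:,:,::-1].copy()
q=np.array([proj(p,c+60*i*u+30*j*v) for i,j in((1,1),(1,-1),(-1,-1),(-1,1))]).astype(int);cv2.polylines(im,[q],True,(0,0,255),1);cv2.imwrite('pics/w4.png',im)
```

```text
[282.5 219.8] 0.62 [ 390.  -153.2   26. ]
[ 388.50690578 -151.02261978  110.34000207] [-1.79891526e+02 -1.04260083e-01  9.86182786e+01] [0.34075716 0.98446303 1.09844863]
```

View pics/w4.png

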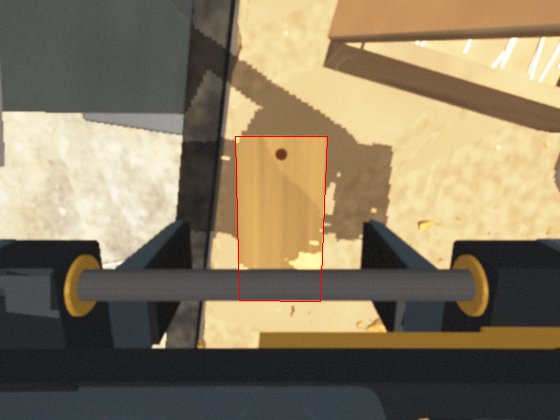

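The drawn outline (corners (236,137), (327,137), (321,301), (239,299)) lies right on the board, and its dot is at (281,154). Now descend and grip.

Call:
{"name": "step_arm", "arguments": {
  "plan": [-0.24,0,2.58,0,0,-0.004,0,0,2.58,0,0,0,0,0,1.58,0,0,0,0,0,1.0,0,0,0,0,0,0,0,0,0]
}}

```text
time_s: 5.55
ee_pos: [389.8, -153.5, 33.7]
ee_rot: [180.0, -0.0, 98.9]
force: [0.3, 0.0, 0.3]
gripper_width: 91.0
gripper_force: 0.0
```

Call:
{"name": "step_arm", "arguments": {
  "plan": [0,0,0,0,0,0,0,0,0,0,0,0,0,0,0,0,0,0,0,0,0,0,0,0,0,0,0,0,0,0],
  "hand": 5.0,
  "newtons": 25
}}

```text
time_s: 5.97
ee_pos: [389.5, -154.3, 33.8]
ee_rot: [179.9, 0.0, 98.8]
force: [-1.7, 0.2, -0.0]
gripper_width: 60.6
gripper_force: 0.3
```

Call:
{"name": "step_arm", "arguments": {
  "plan": [0,0,0,0,0,0,0,0,0,0,0,0,0,0,0,0,0,0]
}}

```text
time_s: 6.22
ee_pos: [389.4, -154.3, 33.8]
ee_rot: [180.0, 0.0, 98.8]
force: [-2.1, 0.5, 6.5]
gripper_width: 60.1
gripper_force: 25.0
```

Gripped squarely: 60.1 mm opening at 25 N. Next I lift straight up and carry the board high over the lid.

Call:
{"name": "step_arm", "arguments": {
  "plan": [0,0,-1.5,0,0,0,0,0,-3.5,0,0,0,0,0,-4,0,0,0,0,0,-4,0,0,0,0,0,-4,0,0,0]
}}

```text
time_s: 6.63
ee_pos: [388.4, -153.9, 204.9]
ee_rot: [-180.0, -0.0, 98.8]
force: [1.1, -0.6, -1.5]
gripper_width: 60.0
gripper_force: 25.0
```

Call:
{"name": "step_arm", "arguments": {
  "plan": [0,0,-4,0,0,0,0,0,-4,0,0,0,0,0,-4,0,0,0,0,0,-2,0,0,0,0,0,0,0,0,0]
}}

```text
time_s: 7.05
ee_pos: [390.9, -155.0, 348.0]
ee_rot: [179.5, 0.3, 98.8]
force: [-0.0, -1.0, -1.3]
gripper_width: 59.8
gripper_force: 25.0
```

```bash
cat >> h.py <<'E'
YAW=8.0; C=np.array([473.3,325.8])   # carriage middle estimate
UX=np.array([np.cos(np.radians(YAW)),np.sin(np.radians(YAW))]); UY=np.array([-UX[1],UX[0]])
PT=np.array([-59.1,0,7.8])
def tcp(px,pz,th,y=0):
    """TCP pose for board's lower far corner at carriage x=px, height pz, tilt th"""
    r=R.from_euler('xyz',[180,0,180+YAW],degrees=True)*R.from_rotvec([0,np.radians(th),0])
    P=np.append(C+UX*px+UY*y,pz)
    return P-r.apply(PT), r.as_euler('xyz',degrees=True)
def where():
    s=sensors.state(); r=R.from_euler('xyz',s['ee_rot'],degrees=True); P=np.array(s['ee_pos'])+r.apply(PT)
    d=P[:2]-C; x=r.apply([-1,0,0])
    F=np.array(s['force']); print('t %.2f far corner x %.1f y %.1f z %.1f tilt %.2f yawerr %.2f  F along %.1f across %.1f up %.1f torque %s grip %.1f w %.1f'%(s['time_s'],d@UX,d@UY,P[2],np.degrees(np.arcsin(-x[2])),np.degrees(np.arctan2(x[1],x[0]))-YAW,F[:2]@UX,F[:2]@UY,F[2],np.round(s['torque'],2),s['gripper_force'],s['gripper_width']))
E
python3 - <<'E'
from h import *
where()
plan([440,320,345],[180,0,188],15)
E
```

```text
t 7.05 far corner x -147.6 y -523.8 z 340.6 tilt -0.31 yawerr -89.20  F along -0.2 across -1.0 up -1.3 torque [-0.05 -0.   -0.01] grip 25.0 w 59.8
max 3.166761673640841 3.1836939474169643 turn 5.946654923939963
[3.08, 0.81, 0.01, 0.0002, 0.0007, -0.1038, 2.98, 1.12, 0.01, 0.0002, 0.0007, -0.1038, 2.85, 1.43, 0.01, 0.0002, 0.0007, -0.1038, 2.68, 1.71, 0.02, 0.0002, 0.0007, -0.1038, 2.49, 1.98, 0.02, 0.0002, 0.0007, -0.1038]
[2.27, 2.23, 0.02, 0.0002, 0.0007, -0.1038, 2.03, 2.45, 0.02, 0.0002, 0.0007, -0.1038, 1.77, 2.65, 0.02, 0.0002, 0.0007, -0.1038, 1.48, 2.82, 0.02, 0.0002, 0.0007, -0.1038, 1.18, 2.96, 0.02, 0.0002, 0.0007, -0.1038]
[0.87, 3.06, 0.02, 0.0002, 0.0007, -0.1038, 0.55, 3.14, 0.02, 0.0002, 0.0007, -0.1038, 0.22, 3.18, 0.02, 0.0002, 0.0007, -0.1038, -0.11, 3.18, 0.02, 0.0002, 0.0007, -0.1038, -0.44, 3.15, 0.02, 0.0002, 0.0007, -0.1038]
```

Call:
{"name": "step_arm", "arguments": {
  "plan": [3.08,0.81,0,0,0,-0.1038,2.98,1.12,0,0,0,-0.1038,2.85,1.43,0,0,0,-0.1038,2.68,1.71,0,0,0,-0.1038,2.49,1.98,0,0,0,-0.1038]
}}

```text
time_s: 7.47
ee_pos: [404.5, 5.5, 341.5]
ee_rot: [-179.9, -0.1, 128.8]
force: [0.3, -0.1, -0.6]
gripper_width: 59.8
gripper_force: 25.0
```

Call:
{"name": "step_arm", "arguments": {
  "plan": [2.27,2.23,0,0,0,-0.1038,2.03,2.45,0,0,0,-0.1038,1.77,2.65,0,0,0,-0.1038,1.48,2.82,0,0,0,-0.1038,1.18,2.96,0,0,0,-0.1038]
}}

```text
time_s: 7.88
ee_pos: [420.9, 163.8, 341.4]
ee_rot: [-179.9, -0.1, 158.6]
force: [0.3, 0.4, -0.3]
gripper_width: 59.6
gripper_force: 25.0
```

Call:
{"name": "step_arm", "arguments": {
  "plan": [0.87,3.06,0,0,0,-0.1038,0.55,3.14,0,0,0,-0.1038,0.22,3.18,0,0,0,-0.1038,-0.11,3.18,0,0,0,-0.1038,-0.44,3.15,0,0,0,-0.1038]
}}

```text
time_s: 8.3
ee_pos: [437.3, 322.1, 341.2]
ee_rot: [-179.9, -0.2, -171.7]
force: [0.7, -0.3, -1.1]
gripper_width: 59.7
gripper_force: 25.0
```

Call:
{"name": "step_arm", "arguments": {
  "plan": [0,0,0,0,0.0873,0,0,0,0,0,0.0873,0,0,0,0,0,0.0873,0,0,0,0,0,0,0]
}}

```text
time_s: 8.63
ee_pos: [439.8, 320.9, 338.9]
ee_rot: [-179.8, -15.4, -172.1]
force: [1.1, 0.3, -1.5]
gripper_width: 59.5
gripper_force: 25.0
```

Run:
```python
from h import *
where()
P,r=tcp(35,100,15); plan(P,r,8)
```

```text
t 8.63 far corner x 21.0 y -0.3 z 315.7 tilt 15.40 yawerr -0.10  F along 1.1 across 0.2 up -1.5 torque [ 0.08 -0.2   0.02] grip 25.0 w 59.5
max 2.700679922585451 2.7061884186710303 turn 0.05438283714660641
[-0.88, 0.01, 2.56, -0.0003, -0.0009, -0.0002, -0.88, 0.01, 2.56, -0.0003, -0.0009, -0.0002, -0.88, 0.01, 2.56, -0.0003, -0.0009, -0.0002, -0.88, 0.01, 2.56, -0.0003, -0.0009, -0.0002, -0.87, 0.01, 2.56, -0.0003, -0.0009, -0.0002]
[-0.87, 0.0, 2.56, -0.0003, -0.0009, -0.0002, -0.87, 0.0, 2.56, -0.0003, -0.0009, -0.0002, -0.87, 0.0, 2.56, -0.0003, -0.0009, -0.0002]
```

Call:
{"name": "step_arm", "arguments": {
  "plan": [-0.88,0.01,2.56,0,-0.001,0,-0.88,0.01,2.56,0,-0.001,0,-0.88,0.01,2.56,0,-0.001,0,-0.88,0.01,2.56,0,-0.001,0,-0.87,0.01,2.56,0,-0.001,0]
}}

```text
time_s: 9.05
ee_pos: [446.5, 322.0, 206.2]
ee_rot: [-180.0, -14.7, -172.0]
force: [-0.4, -0.4, -0.5]
gripper_width: 59.5
gripper_force: 25.0
```

Call:
{"name": "step_arm", "arguments": {
  "plan": [-0.87,0,2.56,0,-0.001,0,-0.87,0,2.56,0,-0.001,0,-0.87,0,2.56,0,-0.001,0,0,0,0,0,0,0]
}}

```text
time_s: 9.38
ee_pos: [449.8, 321.2, 122.0]
ee_rot: [-179.7, -15.0, -172.0]
force: [-0.6, -0.5, -1.0]
gripper_width: 59.6
gripper_force: 25.0
```

Run:
```python
from h import *
where()
w=viewer.grab_frame('wrist'); s=viewer.grab_frame('scene'); t=viewer.grab_frame('top')
out=[]
w3=lambda x,y,z: np.append(C+UX*x+UY*y,z)
def draw(p,x0,y0,ww,hh,k):
    im=cv2.resize(p['img'][y0:y0+hh,x0:x0+ww,::-1],None,fx=k,fy=k,interpolation=cv2.INTER_CUBIC)
    for sg in(1,-1):
        q=np.array([(proj(p,w3(sg*a,b,63))-[x0,y0]+.5)*k for a,b in((50,33),(50,-33),(76,-33),(76,33))]).astype(int)
        cv2.polylines(im,[q],True,(0,0,255),1)
    return im
a=draw(w,200,110,140,150,4)
b=draw(s,220,225,100,60,4); c=draw(t,180,170,60,95,5)
cv2.imwrite('pics/v.png',np.hstack([np.vstack([b,np.zeros((360,400,3),np.uint8)]),cv2.resize(c,(390,600))]))
cv2.imwrite('pics/vw.png',a)
```

```text
t 9.38 far corner x 31.2 y -1.4 z 99.2 tilt 15.03 yawerr -0.05  F along -0.7 across -0.5 up -1.0 torque [ 0.05 -0.15  0.  ] grip 25.0 w 59.6
```

View pics/vw.png

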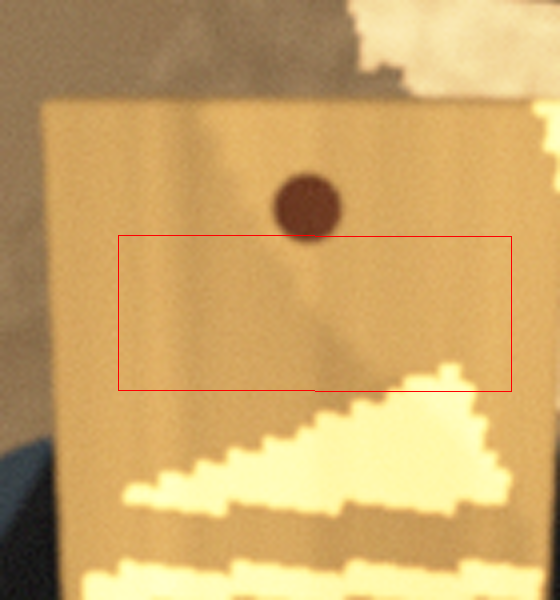

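View pics/v.png

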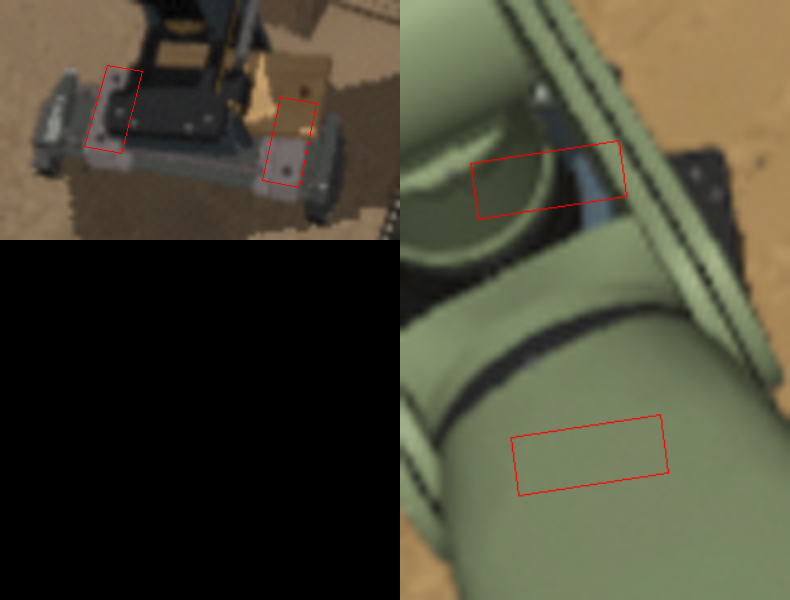

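The wrist crop shows the board's near end in the hand: top edge at crop row 100, from column 43 to about 557, dot at (307,208). The scene crop has the drawn jaws close to the real ones, within 2 px. I'll check the grasp offset against the dot and plan the entry.

Run:
```python
from h import *
where()
w=viewer.grab_frame('wrist');s=sensors.state();r=R.from_euler('xyz',s['ee_rot'],degrees=True)
# intersect near-top-edge rays with the board's top plane (tool z=-2.2)
for n,uv in dict(L=(210.5,135),Rr=(338.5,135),dot=(200+307/4-.4,110+208/4-.4)).items():
    o,d=ray(w,uv);o=r.inv().apply(o-s['ee_pos']);d=r.inv().apply(d);print(n,np.round(o+d*(-2.2-o[2])/d[2],1))
P,q=tcp(41,46.3,15); P2,q2=tcp(41,62,15);plan(P2,q2,3)
plan(P,q,3,(P2,q2))
P3,_=tcp(50,46.3,15); plan(P3,q,3,(P,q))
```

```text
t 9.53 far corner x 35.0 y 0.7 z 105.9 tilt 14.47 yawerr 0.03  F along 0.6 across -0.3 up -0.8 torque [ 0.11 -0.16 -0.02] grip 25.0 w 59.6
L [ 62.1 -29.3  -2.2]
Rr [62.2 27.5 -2.2]
dot [50.4 -0.1 -2.2]
max 1.4676347334427722 1.479980559003155 turn 0.2078958204029601
[-0.55, -0.03, 1.37, 0.0003, 0.0036, 0.0003, -0.55, -0.03, 1.37, 0.0003, 0.0036, 0.0003, -0.56, -0.03, 1.37, 0.0003, 0.0036, 0.0003]
max 0.523333333333333 0.523333333333333 turn 0.0
[-0.14, -0.0, 0.51, 0.0, 0.0, 0.0, -0.14, -0.0, 0.51, 0.0, 0.0, 0.0, -0.14, -0.0, 0.51, 0.0, 0.0, 0.0]
max 0.2970804206224708 0.29999999999999977 turn 0.0
[-0.29, 0.0, -0.08, 0.0, 0.0, 0.0, -0.29, 0.0, -0.08, 0.0, 0.0, 0.0, -0.29, 0.0, -0.08, 0.0, 0.0, 0.0]
```

Call:
{"name": "step_arm", "arguments": {
  "plan": [0,0,0,0,0,0,0,0,0,0,0,0]
}}

```text
time_s: 9.75
ee_pos: [453.8, 323.9, 128.9]
ee_rot: [179.9, -14.4, -172.0]
force: [-0.2, -0.1, -0.5]
gripper_width: 59.9
gripper_force: 25.0
```

Run:
```python
from h import *
where();print(sensors.state()['qvel'].round(1))
P,q=tcp(41,46.3,15); P2,q2=tcp(41,64,15);plan(P2,q2,4)
```

```text
t 9.75 far corner x 35.8 y 0.9 z 106.7 tilt 14.36 yawerr 0.04  F along -0.2 across -0.1 up -0.5 torque [ 0.05 -0.13 -0.01] grip 25.0 w 59.9
[ 0.1  0.3  0.3  0.  -0.  -0.1]
max 1.0521732694352246 1.061277156618373 turn 0.16104570114245195
[-0.39, -0.02, 0.99, 0.0003, 0.0028, 0.0002, -0.4, -0.02, 0.98, 0.0003, 0.0028, 0.0002, -0.4, -0.02, 0.98, 0.0003, 0.0028, 0.0002, -0.4, -0.02, 0.98, 0.0003, 0.0028, 0.0002]
```

Call:
{"name": "step_arm", "arguments": {
  "plan": [-0.4,-0.02,0.98,0,0.003,0,-0.4,-0.02,0.98,0,0.003,0,-0.4,-0.02,0.98,0,0.003,0,-0.4,-0.02,0.98,0,0.003,0,0,0,0,0,0,0]
}}

```text
time_s: 10.17
ee_pos: [457.7, 322.6, 82.2]
ee_rot: [-179.9, -15.5, -172.0]
force: [-0.3, -0.7, -1.5]
gripper_width: 60.0
gripper_force: 25.0
```

Call:
{"name": "step_arm", "arguments": {
  "plan": [0,0,0,0,0,0,0,0,0,0,0,0,0,0,0,0,0,0,0,0,0,0,0,0]
}}

```text
time_s: 10.5
ee_pos: [458.9, 323.7, 85.8]
ee_rot: [180.0, -15.2, -172.0]
force: [0.5, -0.4, -0.5]
gripper_width: 59.9
gripper_force: 25.0
```

Run:
```python
from h import *
where()
P,q=tcp(41,46.3,15); plan(P,q,4)
```

```text
t 10.50 far corner x 40.5 y -0.0 z 62.8 tilt 15.17 yawerr 0.03  F along 0.4 across -0.5 up -0.5 torque [ 0.09 -0.19  0.03] grip 25.0 w 59.9
max 0.4171386575597946 0.41729699044886714 turn 0.04458589011210712
[-0.12, 0.0, 0.4, 0.0001, -0.0008, 0.0001, -0.12, 0.0, 0.4, 0.0001, -0.0008, 0.0001, -0.12, 0.0, 0.4, 0.0001, -0.0008, 0.0001, -0.12, 0.0, 0.4, 0.0001, -0.0008, 0.0001]
```

Call:
{"name": "step_arm", "arguments": {
  "plan": [-0.12,0,0.4,0,0,0,-0.12,0,0.4,0,0,0,-0.12,0,0.4,0,0,0,-0.12,0,0.4,0,0,0,0,0,0,0,0,0]
}}

```text
time_s: 10.92
ee_pos: [458.6, 323.2, 67.5]
ee_rot: [-180.0, -15.3, -172.0]
force: [-0.2, 0.8, -1.2]
gripper_width: 59.8
gripper_force: 25.0
```

Call:
{"name": "step_arm", "arguments": {
  "plan": [0,0,0,0,0,0,0,0,0,0,0,0,0,0,0,0,0,0]
}}

```text
time_s: 11.17
ee_pos: [459.2, 323.6, 68.7]
ee_rot: [180.0, -15.2, -172.0]
force: [-0.1, 0.5, -0.6]
gripper_width: 59.8
gripper_force: 25.0
```

Run:
```python
from h import *
where()
P,q=tcp(48,46.3,15); plan(P,q,4)
```

```text
t 11.17 far corner x 40.8 y -0.2 z 45.7 tilt 15.21 yawerr 0.03  F along -0.1 across 0.5 up -0.6 torque [ 0.06 -0.18  0.02] grip 25.0 w 59.8
max 0.17651045519698555 0.1791873526764872 turn 0.05357071509121612
[-0.17, 0.0, -0.06, 0.0, -0.0009, 0.0001, -0.17, 0.0, -0.06, 0.0, -0.0009, 0.0001, -0.17, 0.0, -0.06, 0.0, -0.0009, 0.0001, -0.17, 0.0, -0.06, 0.0, -0.0009, 0.0001]
```

Call:
{"name": "step_arm", "arguments": {
  "plan": [-0.17,0,-0.07,0,0,0,-0.17,0,-0.07,0,0,0,-0.17,0,-0.06,0,0,0,-0.17,0,-0.06,0,0,0,0,0,0,0,0,0]
}}

```text
time_s: 11.58
ee_pos: [466.8, 324.7, 69.4]
ee_rot: [180.0, -15.2, -172.0]
force: [0.1, 0.3, -0.8]
gripper_width: 59.8
gripper_force: 25.0
```

Call:
{"name": "step_arm", "arguments": {
  "plan": [0,0,0,0,0,0,0,0,0,0,0,0]
}}

```text
time_s: 11.75
ee_pos: [466.3, 324.5, 69.3]
ee_rot: [180.0, -15.2, -172.0]
force: [0.2, -0.6, -0.8]
gripper_width: 59.6
gripper_force: 25.0
```

Run:
```python
from h import *
where()
P,q=tcp(53,46.3,15); plan(P,q,4)
```

```text
t 11.75 far corner x 47.8 y -0.3 z 46.2 tilt 15.24 yawerr 0.02  F along 0.1 across -0.6 up -0.8 torque [ 0.06 -0.18  0.03] grip 25.0 w 59.6
max 0.12494574862570715 0.12750157628320993 turn 0.06043591466289759
[-0.12, 0.01, -0.03, -0.0, -0.0011, 0.0001, -0.12, 0.01, -0.03, -0.0, -0.0011, 0.0001, -0.12, 0.01, -0.03, -0.0, -0.0011, 0.0001, -0.12, 0.01, -0.03, -0.0, -0.0011, 0.0001]
```

Call:
{"name": "step_arm", "arguments": {
  "plan": [-0.1,0,-0.03,0,0,0,-0.1,0,-0.03,0,0,0,0,0,0,0,0,0,0,0,0,0,0,0]
}}

```text
time_s: 12.08
ee_pos: [468.4, 324.9, 69.4]
ee_rot: [180.0, -15.2, -172.0]
force: [0.1, -0.6, -1.6]
gripper_width: 60.1
gripper_force: 25.0
```

Call:
{"name": "step_arm", "arguments": {
  "plan": [-0.1,0,-0.03,0,0,0,-0.1,0,-0.03,0,0,0,0,0,0,0,0,0,0,0,0,0,0,0]
}}

```text
time_s: 12.42
ee_pos: [470.5, 325.2, 69.4]
ee_rot: [180.0, -15.2, -172.0]
force: [-0.5, 0.2, -0.5]
gripper_width: 59.8
gripper_force: 25.0
```

Call:
{"name": "step_arm", "arguments": {
  "plan": [-0.1,0,-0.03,0,0,0,-0.1,0,-0.03,0,0,0,0,0,0,0,0,0,0,0,0,0,0,0]
}}

```text
time_s: 12.75
ee_pos: [472.6, 325.5, 69.5]
ee_rot: [180.0, -15.2, -172.0]
force: [-0.3, -0.3, -0.9]
gripper_width: 59.7
gripper_force: 25.0
```

Run:
```python
from h import *
where()
```

```text
t 12.75 far corner x 54.2 y -0.2 z 46.4 tilt 15.23 yawerr 0.02  F along -0.3 across -0.2 up -0.9 torque [ 0.08 -0.18 -0.  ] grip 25.0 w 59.7
```

Call:
{"name": "step_arm", "arguments": {
  "plan": [-0.1,0,-0.03,0,0,0,-0.1,0,-0.03,0,0,0,0,0,0,0,0,0,0,0,0,0,0,0]
}}

```text
time_s: 13.08
ee_pos: [474.2, 325.7, 69.5]
ee_rot: [-180.0, -15.3, -172.0]
force: [-0.6, -0.1, 0.4]
gripper_width: 60.1
gripper_force: 25.0
```

Call:
{"name": "step_arm", "arguments": {
  "plan": [-0.1,0,-0.03,0,0,0,-0.1,0,-0.03,0,0,0,0,0,0,0,0,0,0,0,0,0,0,0]
}}

```text
time_s: 13.42
ee_pos: [476.3, 326.0, 69.5]
ee_rot: [-180.0, -15.3, -172.0]
force: [-2.2, 0.5, 0.0]
gripper_width: 59.6
gripper_force: 25.0
```

Call:
{"name": "step_arm", "arguments": {
  "plan": [-0.1,0,-0.03,0,0,0,-0.1,0,-0.03,0,0,0,0,0,0,0,0,0,0,0,0,0,0,0]
}}

```text
time_s: 13.75
ee_pos: [478.5, 326.3, 69.6]
ee_rot: [-180.0, -15.3, -172.0]
force: [-3.0, -0.4, -2.1]
gripper_width: 59.9
gripper_force: 25.0
```

Call:
{"name": "step_arm", "arguments": {
  "plan": [-0.1,0,-0.03,0,0,0,-0.1,0,-0.03,0,0,0,0,0,0,0,0,0,0,0,0,0,0,0]
}}

```text
time_s: 14.08
ee_pos: [480.5, 326.6, 69.6]
ee_rot: [180.0, -15.3, -172.0]
force: [-3.3, 0.3, -1.1]
gripper_width: 59.9
gripper_force: 25.0
```

Run:
```python
from h import *
where()
```

```text
t 14.08 far corner x 62.2 y -0.2 z 46.5 tilt 15.27 yawerr 0.02  F along -3.3 across 0.8 up -1.1 torque [0.11 0.43 0.07] grip 25.0 w 59.9
```

Contact was felt at TCP x of about 474 mm, and the force grows along the spring rate. Pushing on toward the stop, expected near 491.

Call:
{"name": "step_arm", "arguments": {
  "plan": [-0.1,0,-0.03,0,0,0,-0.1,0,-0.03,0,0,0,-0.1,0,-0.03,0,0,0,0,0,0,0,0,0,0,0,0,0,0,0]
}}

```text
time_s: 14.5
ee_pos: [483.6, 327.0, 69.7]
ee_rot: [180.0, -15.3, -172.0]
force: [-4.2, -0.4, -2.1]
gripper_width: 60.0
gripper_force: 25.0
```

Call:
{"name": "step_arm", "arguments": {
  "plan": [-0.1,0,-0.03,0,0,0,-0.1,0,-0.03,0,0,0,-0.1,0,-0.03,0,0,0,0,0,0,0,0,0,0,0,0,0,0,0]
}}

```text
time_s: 14.92
ee_pos: [486.5, 327.4, 69.7]
ee_rot: [180.0, -15.3, -172.0]
force: [-5.3, -0.2, -1.2]
gripper_width: 59.7
gripper_force: 25.0
```

Run:
```python
from h import *
where()
```

```text
t 14.92 far corner x 68.2 y -0.2 z 46.6 tilt 15.31 yawerr 0.02  F along -5.2 across 0.5 up -1.2 torque [0.13 0.85 0.12] grip 25.0 w 59.7
```

Call:
{"name": "step_arm", "arguments": {
  "plan": [-0.1,0,-0.03,0,0,0,-0.1,0,-0.03,0,0,0,0,0,0,0,0,0,0,0,0,0,0,0]
}}

```text
time_s: 15.25
ee_pos: [488.2, 327.7, 69.7]
ee_rot: [-180.0, -15.4, -172.0]
force: [-6.5, 0.7, -1.5]
gripper_width: 59.6
gripper_force: 25.0
```

Call:
{"name": "step_arm", "arguments": {
  "plan": [-0.1,0,-0.03,0,0,0,0,0,0,0,0,0,0,0,0,0,0,0]
}}

```text
time_s: 15.5
ee_pos: [489.1, 327.8, 69.8]
ee_rot: [-180.0, -15.4, -172.0]
force: [-6.3, 0.2, -1.4]
gripper_width: 59.6
gripper_force: 25.0
```

Call:
{"name": "step_arm", "arguments": {
  "plan": [-0.08,0,-0.02,0,0,0,0,0,0,0,0,0,0,0,0,0,0,0]
}}

```text
time_s: 15.75
ee_pos: [489.7, 327.9, 69.8]
ee_rot: [-180.0, -15.4, -172.0]
force: [-6.2, 0.8, -1.1]
gripper_width: 59.6
gripper_force: 25.0
```

Run:
```python
from h import *
where()
```

```text
t 15.75 far corner x 71.5 y -0.2 z 46.6 tilt 15.39 yawerr 0.03  F along -6.0 across 1.6 up -1.1 torque [0.1  1.   0.16] grip 25.0 w 59.6
```

Call:
{"name": "step_arm", "arguments": {
  "plan": [-0.08,0,-0.02,0,0,0,0,0,0,0,0,0,0,0,0,0,0,0]
}}

```text
time_s: 16.0
ee_pos: [490.5, 328.1, 69.8]
ee_rot: [-180.0, -15.4, -172.0]
force: [-6.6, -0.1, -1.6]
gripper_width: 59.6
gripper_force: 25.0
```

Call:
{"name": "step_arm", "arguments": {
  "plan": [-0.06,0,-0.02,0,0,0,0,0,0,0,0,0,0,0,0,0,0,0]
}}

```text
time_s: 16.25
ee_pos: [491.0, 328.1, 69.8]
ee_rot: [-180.0, -15.4, -172.0]
force: [-7.4, 0.3, -1.1]
gripper_width: 59.5
gripper_force: 25.0
```

Call:
{"name": "step_arm", "arguments": {
  "plan": [-0.05,0,-0.01,0,0,0,0,0,0,0,0,0,0,0,0,0,0,0]
}}

```text
time_s: 16.5
ee_pos: [491.4, 328.2, 69.8]
ee_rot: [-180.0, -15.4, -172.0]
force: [-7.4, -0.1, -1.5]
gripper_width: 59.6
gripper_force: 25.0
```

Run:
```python
from h import *
where()
```

```text
t 16.50 far corner x 73.2 y -0.1 z 46.5 tilt 15.43 yawerr 0.03  F along -7.3 across 0.9 up -1.5 torque [0.16 1.14 0.18] grip 25.0 w 59.6
```

Call:
{"name": "step_arm", "arguments": {
  "plan": [-0.05,0,-0.01,0,0,0,0,0,0,0,0,0,0,0,0,0,0,0]
}}

```text
time_s: 16.75
ee_pos: [491.9, 328.3, 69.8]
ee_rot: [-180.0, -15.4, -172.0]
force: [-6.8, 0.7, -1.0]
gripper_width: 59.8
gripper_force: 25.0
```

Call:
{"name": "step_arm", "arguments": {
  "plan": [-0.05,0,-0.01,0,0,0,0,0,0,0,0,0,0,0,0,0,0,0]
}}

```text
time_s: 17.0
ee_pos: [492.3, 328.3, 69.8]
ee_rot: [-180.0, -15.4, -172.0]
force: [-6.3, 0.7, -0.4]
gripper_width: 59.9
gripper_force: 25.0
```

Run:
```python
from h import *
where()
```

```text
t 17.00 far corner x 74.0 y -0.1 z 46.5 tilt 15.45 yawerr 0.04  F along -6.2 across 1.6 up -0.4 torque [0.09 1.15 0.16] grip 25.0 w 59.9
```

Call:
{"name": "step_arm", "arguments": {
  "plan": [-0.05,0,-0.01,0,0,0,0,0,0,0,0,0,0,0,0,0,0,0]
}}

```text
time_s: 17.25
ee_pos: [492.4, 328.3, 69.8]
ee_rot: [-180.0, -15.5, -172.0]
force: [-7.7, 0.1, 0.2]
gripper_width: 59.8
gripper_force: 25.0
```

Call:
{"name": "step_arm", "arguments": {
  "plan": [-0.05,0,-0.01,0,0,0,0,0,0,0,0,0,0,0,0,0,0,0]
}}

```text
time_s: 17.5
ee_pos: [492.5, 328.3, 69.8]
ee_rot: [-180.0, -15.6, -172.0]
force: [-9.2, 0.1, 0.4]
gripper_width: 59.7
gripper_force: 25.0
```

Run:
```python
from h import *
where()
```

```text
t 17.50 far corner x 74.2 y -0.1 z 46.4 tilt 15.56 yawerr 0.04  F along -9.1 across 1.3 up 0.4 torque [0.11 1.51 0.21] grip 25.0 w 59.7
```

The stop is felt: motion halts at x = 492.5 while the force rises to 9 N. I ease back a little, then swing the near end down about the far corner.

Call:
{"name": "step_arm", "arguments": {
  "plan": [0.11,0,0.03,0,0,0,0,0,0,0,0,0,0,0,0,0,0,0]
}}

```text
time_s: 17.75
ee_pos: [492.2, 328.3, 69.8]
ee_rot: [-180.0, -15.4, -172.0]
force: [-7.7, 0.8, -0.9]
gripper_width: 59.7
gripper_force: 25.0
```

Run:
```python
from h import *
where()
px=lambda t:76.2-10*np.sin(np.radians(t))
for a in (10,5,0):
    P,q=tcp(px(a),46.2,a)
    if a==10: plan(P,q,3)
    else: plan(P,q,3,st)
    st=(P,q)
```

```text
t 17.75 far corner x 73.9 y -0.1 z 46.5 tilt 15.44 yawerr 0.04  F along -7.5 across 1.9 up -0.9 torque [0.16 1.17 0.21] grip 25.0 w 59.7
max 0.1868698359906792 0.19275872778887643 turn 1.8130181965374603
[-0.0, 0.01, 0.19, -0.0001, -0.0316, 0.0002, 0.0, 0.01, 0.19, -0.0001, -0.0316, 0.0002, 0.01, 0.01, 0.19, -0.0001, -0.0316, 0.0002]
max 0.16742949107028646 0.1682007924914633 turn 1.6666666666666607
[-0.01, 0.0, 0.17, 0.0, -0.0291, -0.0, -0.01, 0.0, 0.17, 0.0, -0.0291, -0.0, -0.0, 0.0, 0.17, 0.0, -0.0291, -0.0]
max 0.17070743471674038 0.17071101119957302 turn 1.6666666666666692
[-0.01, -0.0, 0.17, 0.0, -0.0291, -0.0, -0.01, -0.0, 0.17, 0.0, -0.0291, -0.0, -0.0, -0.0, 0.17, 0.0, -0.0291, -0.0]
```

Call:
{"name": "step_arm", "arguments": {
  "plan": [0,0,0.19,0,-0.0316,0,0,0,0.19,0,-0.0316,0,0.01,0,0.19,0,-0.0316,0,0,0,0,0,0,0,0,0,0,0,0,0]
}}

```text
time_s: 18.17
ee_pos: [490.4, 328.0, 64.3]
ee_rot: [-180.0, -10.0, -171.9]
force: [-6.4, -0.0, -0.8]
gripper_width: 59.6
gripper_force: 25.0
```

Run:
```python
from h import *
where()
px=lambda t:76.2-10*np.sin(np.radians(t))
P,q=tcp(px(5),46.2,5); plan(P,q,3)
```

```text
t 18.17 far corner x 74.1 y -0.1 z 46.4 tilt 9.98 yawerr 0.05  F along -6.3 across 0.9 up -0.8 torque [0.17 1.2  0.21] grip 25.0 w 59.6
max 0.17332469238723763 0.17347653663924745 turn 1.6616443030148926
[-0.03, 0.01, 0.17, -0.0001, -0.029, 0.0003, -0.02, 0.01, 0.17, -0.0001, -0.029, 0.0003, -0.02, 0.01, 0.17, -0.0001, -0.029, 0.0003]
```

Call:
{"name": "step_arm", "arguments": {
  "plan": [-0.02,0,0.17,0,-0.029,0,-0.02,0,0.17,0,-0.029,0,-0.02,0,0.17,0,-0.029,0,0,0,0,0,0,0,0,0,0,0,0,0]
}}

```text
time_s: 18.58
ee_pos: [490.4, 328.0, 59.2]
ee_rot: [-180.0, -5.0, -171.9]
force: [-7.3, 0.5, -0.3]
gripper_width: 59.6
gripper_force: 25.0
```

Run:
```python
from h import *
where()
P,q=tcp(76.0,46.2,0); plan(P,q,3)
```

```text
t 18.58 far corner x 75.4 y -0.1 z 46.3 tilt 4.99 yawerr 0.06  F along -7.2 across 1.6 up -0.3 torque [0.13 1.27 0.2 ] grip 25.0 w 59.6
max 0.17334774065151848 0.17374930056841578 turn 1.6627270633487528
[-0.0, 0.01, 0.17, -0.0001, -0.029, 0.0003, 0.0, 0.01, 0.17, -0.0001, -0.029, 0.0003, 0.01, 0.01, 0.17, -0.0001, -0.029, 0.0003]
```

Call:
{"name": "step_arm", "arguments": {
  "plan": [0,0,0.17,0,-0.029,0,0,0,0.17,0,-0.029,0,0.01,0,0.17,0,-0.029,0,0,0,0,0,0,0,0,0,0,0,0,0]
}}

```text
time_s: 19.0
ee_pos: [490.1, 327.9, 54.0]
ee_rot: [-180.0, 0.0, -171.9]
force: [-7.3, 0.5, -0.3]
gripper_width: 59.7
gripper_force: 25.0
```

Run:
```python
from h import *
where()
w=viewer.grab_frame('wrist');save(w,'lvl');s=viewer.grab_frame('scene')
a=w['img'][60:270,140:410,::-1]; b=cv2.resize(s['img'][215:290,210:330,::-1],None,fx=4,fy=4,interpolation=cv2.INTER_CUBIC)
a=cv2.resize(a,(309,240)); cv2.imwrite('pics/lvl.png',np.hstack([a,b[:240]]))
```

```text
t 19.00 far corner x 76.0 y -0.2 z 46.2 tilt -0.01 yawerr 0.06  F along -7.1 across 1.5 up -0.3 torque [0.15 1.28 0.26] grip 25.0 w 59.7
```

View pics/lvl.png

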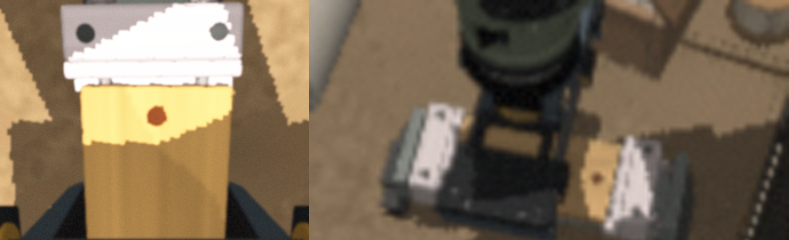

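The wrist half shows the board (columns 80 to 233) inside the near jaw's lip at row 78, lying over the ledge. It is centred within about 1 mm and parallel to the jaw. The scene half agrees. Now I lower it the last bit and ease it back toward the centre while holding it.

Call:
{"name": "step_arm", "arguments": {
  "plan": [0,0,0.06,0,0,0,0,0,0,0,0,0,0,0,0,0,0,0]
}}

```text
time_s: 19.35
ee_pos: [490.6, 327.9, 53.6]
ee_rot: [-180.0, 0.0, -172.0]
force: [-8.3, -0.3, 1.1]
gripper_width: 59.7
gripper_force: 25.0
```

Call:
{"name": "step_arm", "arguments": {
  "plan": [0.2,0,0,0,0,0,0.2,0,0,0,0,0,0.2,0,0,0,0,0,0,0,0,0,0,0,0,0,0,0,0,0]
}}

```text
time_s: 19.77
ee_pos: [485.3, 327.2, 53.6]
ee_rot: [-180.0, 0.1, -172.0]
force: [-6.1, -0.2, 0.1]
gripper_width: 60.0
gripper_force: 25.0
```

Run:
```python
from h import *
where()
```

```text
t 19.77 far corner x 71.2 y -0.3 z 45.9 tilt -0.12 yawerr 0.03  F along -6.1 across 0.6 up 0.1 torque [0.01 0.97 0.21] grip 25.0 w 60.0
```

Call:
{"name": "step_arm", "arguments": {
  "plan": [0.2,0,0,0,0,0,0.2,0,0,0,0,0,0.1,0,0,0,0,0,0,0,0,0,0,0,0,0,0,0,0,0]
}}

```text
time_s: 20.18
ee_pos: [481.4, 326.6, 53.6]
ee_rot: [180.0, 0.2, -172.0]
force: [-3.7, -0.5, 0.6]
gripper_width: 59.7
gripper_force: 25.0
```

Run:
```python
from h import *
where()
```

```text
t 20.18 far corner x 67.2 y -0.3 z 46.0 tilt -0.23 yawerr 0.03  F along -3.7 across -0.0 up 0.6 torque [-0.11  0.56  0.08] grip 25.0 w 59.7
```

Call:
{"name": "step_arm", "arguments": {
  "plan": [0.15,0,0,0,0,0,0.15,0,0,0,0,0,0.1,0,0,0,0,0,0,0,0,0,0,0,0,0,0,0,0,0]
}}

```text
time_s: 20.6
ee_pos: [477.6, 326.1, 53.6]
ee_rot: [180.0, 0.3, -172.0]
force: [0.4, -1.7, -0.4]
gripper_width: 59.5
gripper_force: 25.0
```

Run:
```python
from h import *
where()
```

```text
t 20.60 far corner x 63.4 y -0.3 z 46.0 tilt -0.25 yawerr 0.03  F along 0.2 across -1.7 up -0.4 torque [-0.33 -0.02  0.14] grip 25.0 w 59.5
```

The springs balance, with along-force about 0. Release.

Call:
{"name": "step_arm", "arguments": {
  "plan": [0,0,0,0,0,0,0,0,0,0,0,0,0,0,0,0,0,0,0,0,0,0,0,0,0,0,0,0,0,0],
  "hand": 8.0
}}

```text
time_s: 21.02
ee_pos: [477.1, 326.3, 53.5]
ee_rot: [180.0, 0.2, -172.0]
force: [0.5, -0.1, -0.1]
gripper_width: 79.7
gripper_force: 0.0
```

Run:
```python
from h import *
where()
```

```text
t 21.02 far corner x 63.0 y -0.0 z 45.9 tilt -0.19 yawerr 0.01  F along 0.5 across -0.2 up -0.1 torque [ 0.05  0.06 -0.01] grip 0.0 w 79.7
```

Call:
{"name": "step_arm", "arguments": {
  "plan": [0,0,-1.5,0,0,0,0,0,-3,0,0,0,0,0,-4,0,0,0,0,0,-4,0,0,0,0,0,-4,0,0,0]
}}

```text
time_s: 21.43
ee_pos: [476.1, 325.9, 220.1]
ee_rot: [180.0, 0.1, -172.0]
force: [0.4, -0.2, 0.4]
gripper_width: 80.0
gripper_force: 0.0
```

Call:
{"name": "step_arm", "arguments": {
  "plan": [3,0,-4,0,0,0,3,0,-4,0,0,0,3.5,0,-3,0,0,0,3.5,0,0,0,0,0,0,0,0,0,0,0]
}}

```text
time_s: 21.85
ee_pos: [356.2, 308.8, 314.3]
ee_rot: [179.9, 0.2, -171.9]
force: [-0.3, 0.0, -0.4]
gripper_width: 79.9
gripper_force: 0.0
```

Run:
```python
from h import *
where()
w=viewer.grab_frame('wrist');s=viewer.grab_frame('scene')
for p,z in((w,45),(s,45)):
    for n in('board','vice_seat'):
        for d in viewer.pinpoint(n,p)[:1]: print(n,np.round(d['location']),d['score'],onz(p,d['location'],z).round(1))
u,v=[int(x) for x in proj(w,[*C,55])]
a=cv2.resize(w['img'][max(v-80,0):v+70,u-65:u+65,::-1],(390,450)); b=cv2.resize(s['img'][215:305,215:297,::-1],(410,450),interpolation=cv2.INTER_CUBIC)
cv2.imwrite('pics/end.png',np.hstack([a,b]))
```

```text
t 21.85 far corner x -59.2 y -0.4 z 306.7 tilt -0.21 yawerr 0.14  F along -0.3 across 0.1 up -0.4 torque [-0.03 -0.02 -0.01] grip 0.0 w 79.9
board [276. 259.] 0.69 [475.7 327.   45. ]
vice_seat [269. 262.] 0.57 [471.7 336.   45. ]
```

View pics/end.png

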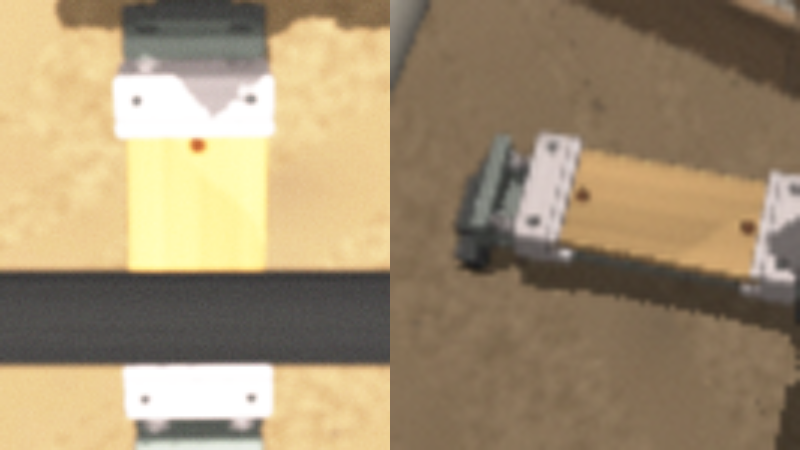

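The final picture shows the blank under both jaws' lips, with its dots at (197,145), (583,195) and (748,228). It is square and centred: in the wrist half it spans columns 128 to 266 between jaw edges at 115 and 274.

```bash
python3 -c "
from workcell import env
print(env.job_done())"
```

```text
the job is handed in; nothing more can be done
None
```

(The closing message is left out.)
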